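# Put the salt and pepper back in their cups

### The job

Put the pepper and salt set away in their two turned wooden cups: stand the wooden pepper mill in the larger cup and the glass salt shaker from the row along the front edge (not the one at the back) in the smaller cup, each upright and right down on the bottom of its cup. Do not tip either of them over on the way.

Things in the scene. Friction and masses are not known exactly. Their poses are not given: they have to be found in the camera images.
- pepper_mill: Turned wooden pepper mill with a small metal knob on top, upright on the worktop, 0.13-0.25 kg, 150 mm tall. Foot 58 mm across, tapering to 48 mm at the seam 108 mm up; the head is about 48 mm across from there to 125 mm up, then rounds off. Good to grip about 112 mm above its foot. Origin: centre of its underside; z up along its axis.
- salt_shaker: Glass salt shaker with metal cap, upright near the front edge, 0.07-0.14 kg, 90 mm tall. 44 mm across 30 mm up, 34 mm where the cap begins 66 mm up, narrowing a little above. Good to grip 70 mm above its foot. Origin: centre of its underside; z up. The two straight printed spice jars with plastic lids (41 mm across, about 100 mm tall) in the same row are not part of the job.
- large_hole (a point): Centre of the bottom of the hole in the larger of two round dark wooden cups that stand on the worktop and stay put. The cup is 90 mm across and 38 mm tall; its straight round hole is 72 mm across and open at the top; this point is 12 mm above the worktop. z points up. A wall cabinet hangs over the worktop from 650 mm ahead of the robot on, its underside 520 mm up.
- small_hole (a point): Centre of the bottom of the hole in the smaller wooden cup: the cup is 74 mm across and 38 mm tall, its hole 56 mm across; this point is 12 mm above the worktop. z points up. It may stand left or right of the larger cup, its centre 10 cm or more away.
Not all that is in view belongs to the job. Leave any purple look-alike of the salt_shaker alone.

How it is judged:
By the outcome, as a careful person would: the job done as asked, in the order asked, and still so for the second after the job is handed in, with the robot touching nothing.
It also fails if it takes over 61 s, if anything falls off the work surface, if the arm or the gripper's body presses on something with over 40 N, if the wrist force passes 120 N, or if a joint passes its speed limit or range.

### The arm

A 6-joint arm with a two-finger parallel gripper is mounted at the origin on a cart in front of the work surface, level with it; the furniture and walls round the work are solid. World frame = base frame: x ahead of the robot, y to its left, z up, the work surface at z = 0. Lengths are in m, angles in rad, forces in N, time in s.
With the tool pointing down it reaches from about 0.275 to 0.975 m from the base axis. Payload 8.4 kg.
Tool frame: the origin (TCP) lies at the very end of the fingers, on their centre line; the grasp point (between the pads) lies 19 mm behind it; z points along the fingers, y is the line along which they close (so a half turn about z gives the same grasp; the last joint's range is limited). The gripper opens to 92 mm and grips with 3 to 60 N. Pads are 20 mm wide; open, the fingers measure 128 mm over their backs; the gripper's body (75 mm by 189 mm) begins 69 mm behind the grasp point.
Start: joints at [-1.128, 0.353, 1.633, -0, 1.155, -0.002], TCP at [0.269, -0.564, 0.215] pointing down, gripper open.
Joint ranges: [-2.63, 2.63], [-0.92, 2.1], [0.06, 2.66], [-1.3, 4.44], [0, 2.69], [-3.02, 3.02]. Speed limits (rad/s): [2.22, 2.22, 2.79, 3.14, 3.14, 3.14].

### API

Orientations are given as a unit quaternion [x, y, z, w].
In Python, from station import ctrl gives the robot as it stands. The module is installed in compiled form; this text tells all that it offers. Calls block until the motion is done:
- ctrl.move_pose(position, orientation): joint-space move of the TCP to a pose.
- ctrl.line_to(position, orientation=None, rate=0.15, stop_force=None): straight line of the TCP; orientation=None keeps the orientation; rate is the mean speed in m/s. With stop_force (N) it stops when the force on the tool has changed by that much, and returns True; else False.
- ctrl.set_joints(angles): joint-space move.
- ctrl.command_gripper(opening, grasp_force=None): finger opening in m; grasp_force is the grip in N (None keeps the last); returns when the fingers have stopped.
- ctrl.sleep(seconds).
- ctrl.solve_ik(position, orientation): joint angles nearest the present ones, or None.
- ctrl.camera(name): name is "side" or "top" or "wrist"; returns a dict with "frame" (480x640x3 uint8, red, green, blue), "fx", "fy", "cx", "cy" (pixels), "world_to_cam" (4x4, takes a point from world to camera coordinates). Camera axes: x right, y down, z forward; pixel columns grow to the right and rows downward; lengths in m; the calibration is good to about 2 mm. A picture is of the moment at which its call begins. There is no depth.
A pose or a line that the arm cannot do raises ctrl.IKError and nothing moves.
- ctrl.close_job(): hands the job in; it is judged then, once.
Trained networks look in the newest picture that a camera, given by its name, has taken for a name from the list of things; names that differ only in an ending like _2 or _b are one class to them, and where a whole thing is asked for, a point or a joint stands for the part that bears it (a point fixed in the world has none). Each returns a list of dicts, best first, with "p" (0 to 1); they miss things now and then, are a little off and sometimes report something else, mostly with a low value. They report only what shows in the picture. A call takes as long as a camera call. They do not tell look-alikes from the thing itself.
- ctrl.recognise(name, camera): "box" ([left, top, right, bottom] in pixels, round what is visible of it).
- ctrl.pinpoint(name, camera): "point" ([column, row] in pixels: a listed point, or the origin of a listed thing).
Readings, each from a call of its own:
- ctrl.get_time_s(): time.
- ctrl.get_joint_positions(): joint angles.
- ctrl.get_joint_velocities(): joint speeds.
- ctrl.get_effort(): joint torques, N m.
- ctrl.get_tool_pos(): TCP position.
- ctrl.get_orientation(): TCP orientation.
- ctrl.get_wrist_force(): force on the tool from outside, world axes, zero at the start.
- ctrl.get_ft_torque(): the same for the moment, N m.
- ctrl.get_opening(): finger opening in m.
- ctrl.get_grip_force(): force on a finger pad.
Only numpy, scipy, OpenCV 4.12 (cv2) and the standard library are available. Lean on these libraries where they do the work, as an engineer would, in place of code of your own. Each camera call takes 0.05 s, during which the arm holds its last target. There are 200 camera calls.

## Working session

There is one attempt and no reset: what is moved stays moved. The work goes in short steps, each a Python script; the robot and the scene stay as the last script left them, time stands still between calls to the robot, and variables do not carry over. Pictures are saved under pics/ and viewed, at most 10 in all, crops included, and the job is handed in when it is done.

```bash
mkdir -p pics
cat > h.py <<'E'
import numpy as np, cv2
from station import ctrl
def ray(c,px):
    T=np.array(c["world_to_cam"]);R,t=T[:3,:3],T[:3,3]
    return -R.T@t, R.T@np.array([(px[0]-c["cx"])/c["fx"],(px[1]-c["cy"])/c["fy"],1])
def onz(c,px,z):
    o,d=ray(c,px);return o+d*(z-o[2])/d[2]
def proj(c,p):
    q=(np.array(c["world_to_cam"])@np.r_[p,1])[:3];return [c["fx"]*q[0]/q[2]+c["cx"],c["fy"]*q[1]/q[2]+c["cy"]]
def save(c,n): cv2.imwrite(f"pics/{n}.png",c["frame"][...,::-1])
E
python3 - <<'E'
from h import *
np.set_printoptions(precision=3,suppress=True)
Z=dict(pepper_mill=0,salt_shaker=0,large_hole=.012,small_hole=.012)
for cam in("top","side"):
    c=ctrl.camera(cam);save(c,cam+"0");print(cam,ray(c,(320,240)))
    for n in Z:
        for r in ctrl.pinpoint(n,cam)[:5]:print(n,round(r["p"],2),np.round(r["point"]),onz(c,r["point"],Z[n]))
        if "hole" not in n:
            for r in ctrl.recognise(n,cam)[:5]:print(" box",n,round(r["p"],2),np.round(r["box"]))
E
```

```text
top (array([0.374, 0.006, 1.242]), array([ 0.124,  0.008, -0.992]))
pepper_mill 0.8 [466. 260.] [ 0.475 -0.329  0.   ]
 box pepper_mill 0.94 [457. 242. 499. 272.]
salt_shaker 0.81 [208. 245.] [0.522 0.286 0.   ]
salt_shaker 0.68 [255. 222.] [0.576 0.171 0.   ]
 box salt_shaker 0.64 [244. 212. 263. 232.]
 box salt_shaker 0.59 [188. 235. 211. 252.]
 box salt_shaker 0.57 [222. 260. 242. 280.]
large_hole 0.68 [362. 252.] [ 0.497 -0.083  0.012]
small_hole 0.91 [297. 256.] [0.488 0.071 0.012]
side (array([ 0.546, -0.877,  0.513]), array([-0.037,  0.882, -0.469]))
pepper_mill 0.59 [288. 372.] [ 0.473 -0.342  0.   ]
 box pepper_mill 0.82 [269. 288. 308. 383.]
salt_shaker 0.83 [350. 225.] [0.578 0.172 0.   ]
salt_shaker 0.74 [332. 205.] [0.53  0.296 0.   ]
 box salt_shaker 0.77 [340. 192. 360. 225.]
 box salt_shaker 0.75 [296. 182. 310. 219.]
 box salt_shaker 0.57 [322. 173. 338. 203.]
large_hole 0.7 [312. 280.] [ 0.498 -0.104  0.012]
large_hole 0.44 [311. 236.] [0.484 0.086 0.012]
small_hole 0.72 [310. 237.] [0.484 0.082 0.012]
```

View pics/top0.png

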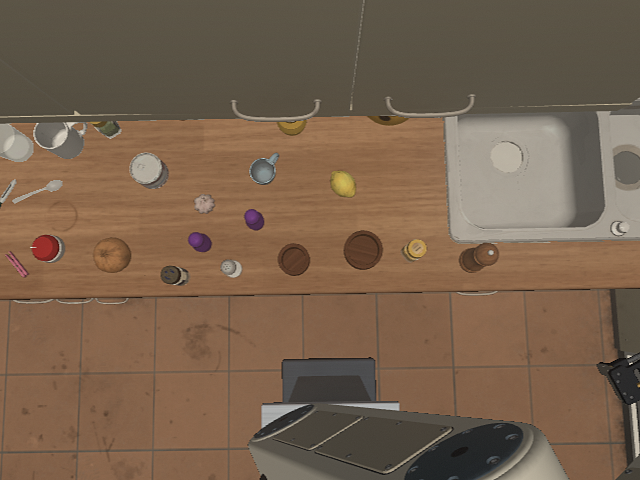

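View pics/side0.png

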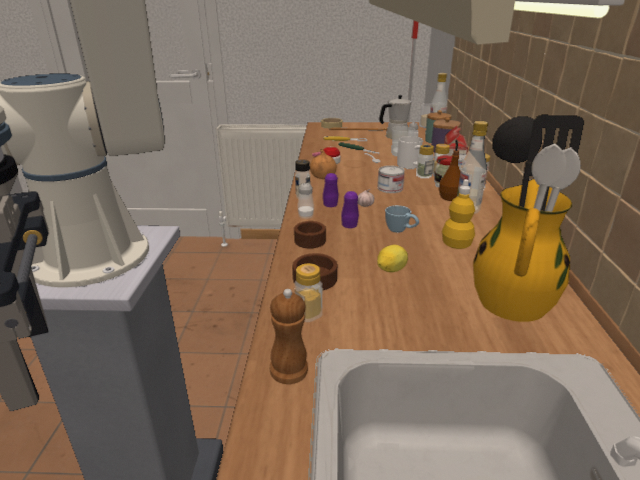

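Top picture: mill (475,258), larger cup (363,250), smaller cup (294,260). Candidates for the shaker are the front row's clear glass one with a light cap (231,268), the dark-lidded jar (173,274), the yellow-lidded jar (415,249), and the purple look-alikes (254,219) and (200,242). The glass one at (231,268), side (305,195), fits best. I'll confirm it in a crop.

Run:
```python
import cv2,numpy as np
a=cv2.imread("pics/top0.png")[225:295,150:270];b=cv2.imread("pics/side0.png")[140:240,270:450]
a=cv2.resize(a,(480,280),interpolation=3);b=cv2.resize(b,(540,300),interpolation=3)
o=np.zeros((590,545,3),np.uint8);o[:280,:480]=a;o[285:585,:540]=b
cv2.imwrite("pics/crop1.png",o)
```

```text
(no output)
```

View pics/crop1.png

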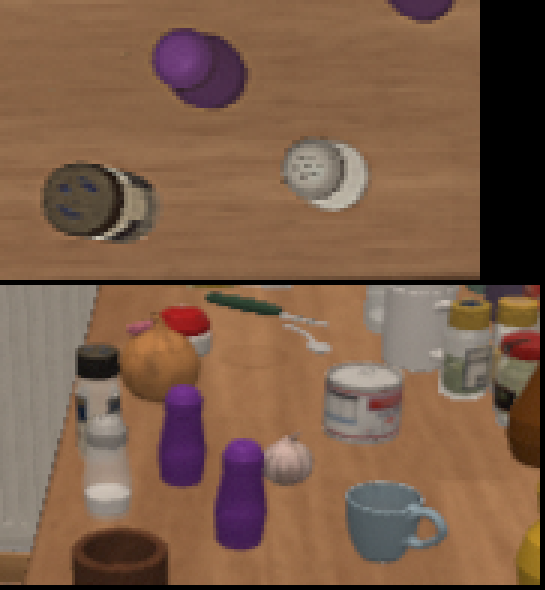

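The crop shows it clearly: the clear glass body with a perforated metal cap (crop 325,175, top pixel about 231,268) is the shaker. The neighbour at (173,274) is a printed jar with a black lid, and the purple ones are decoys. Next, measure more closely with the wrist camera, starting with the mill.

```bash
cat >> h.py <<'E'
from scipy.spatial.transform import Rotation as Ro
QA=Ro.from_matrix(np.array([[0,1,0],[1,0,0],[0,0,-1]])).as_quat()
QB=Ro.from_matrix(np.array([[0,-1,0],[-1,0,0],[0,0,-1]])).as_quat()
E
python3 - <<'E'
from h import *
np.set_printoptions(precision=3,suppress=True)
c=ctrl.camera("top")
print("cap",onz(c,(228.3,267.3),.088),"foot",onz(c,(235.5,269),.003))
c2=ctrl.camera("side");print("side foot",onz(c2,(306,210),0), onz(c2,(305.5,185),.085))
print("knob top",onz(c,(490,254),.145),"side knob",onz(c2,(287.5,293),.147))
print("large rim top",onz(c,(363,250),.038),"small",onz(c,(294,259.5),.038))
print("jar",onz(c,(416,247),.1))
print(ctrl.get_orientation(),QA,QB,ctrl.get_time_s())
for q in(QA,QB):
  for p in([.475,-.335,.3],[.475,.21,.3],[.49,-.09,.3],[.485,.075,.3]):
    print(ctrl.solve_ik(p,q))
E
```

```text
cap [0.46  0.219 0.088] foot [0.462 0.218 0.003]
side foot [0.462 0.259 0.   ] [0.465 0.224 0.085]
knob top [ 0.474 -0.342  0.145] side knob [ 0.479 -0.344  0.147]
large rim top [ 0.498 -0.083  0.038] small [0.479 0.077 0.038]
jar [ 0.496 -0.195  0.1  ]
[ 0.975  0.221  0.    -0.   ] [0.707 0.707 0.    0.   ] [ 0.707 -0.707  0.     0.   ] 0.8
[-0.617  0.215  1.629 -0.     1.298 -0.617]
[ 0.413  0.111  1.753 -0.     1.277  0.413]
[-0.185  0.076  1.793 -0.     1.273 -0.185]
[ 0.15   0.063  1.807 -0.     1.272  0.15 ]
[-0.617  0.215  1.629 -0.     1.298  2.525]
[ 0.413  0.111  1.753 -0.     1.277 -2.728]
[-0.185  0.076  1.793 -0.     1.273  2.957]
[ 0.15   0.063  1.807 -0.     1.272 -2.991]
```

Run:
```python
from h import *
np.set_printoptions(precision=3,suppress=True)
for n,xy,z,names in(("cups",(.47,0),.34,("large_hole","small_hole","salt_shaker")),("mill",(.475,-.34),.30,("pepper_mill",))):
    ctrl.move_pose([*xy,z],QA)
    c=ctrl.camera("wrist");save(c,"w_"+n);print(n,ray(c,(c["cx"],c["cy"])))
    for m in names:
        zz=.012 if "hole" in m else 0
        for r in ctrl.pinpoint(m,"wrist")[:3]:print(m,round(r["p"],2),np.round(r["point"]),onz(c,r["point"],zz))
print(ctrl.get_time_s())
a=cv2.imread("pics/w_cups.png");b=cv2.imread("pics/w_mill.png")
cv2.imwrite("pics/w1.png",np.vstack([cv2.resize(x,(400,300),interpolation=3) for x in(a,b)]))
```

```text
cups (array([0.47 , 0.072, 0.51 ]), array([ 0.   , -0.258, -0.966]))
large_hole 0.62 [350. 244.] [ 0.504 -0.077  0.012]
small_hole 0.67 [338. 128.] [0.486 0.078 0.012]
salt_shaker 0.69 [411.  53.] [0.577 0.169 0.   ]
salt_shaker 0.68 [320.   5.] [0.464 0.222 0.   ]
mill (array([ 0.475, -0.267,  0.47 ]), array([ 0.001, -0.257, -0.966]))
pepper_mill 0.57 [323. 192.] [ 0.473 -0.338  0.   ]
4.5833
```

View pics/w1.png

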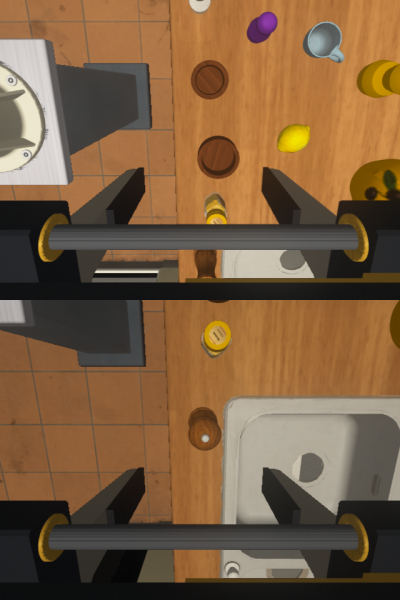

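Wrist pictures: the larger cup is at about (349,251) and the smaller at (335,128). In the second shot the mill knob is at about (328,221), with only the sink rim beside it. Fit the cup rims for accurate centres.

Run:
```python
from h import *
np.set_printoptions(precision=4,suppress=True)
cam=ctrl.camera("wrist")
# reconstruct wrist cam at the cups pose: same orientation, shifted
T=np.array(cam["world_to_cam"]);C=-T[:3,:3].T@T[:3,3]
print("knob",onz(cam,(328,221),.147))
tc=ctrl.camera("top")
w=dict(cam);T2=T.copy();T2[:3,3]=-T[:3,:3]@np.array([.470,.072,.510]);w["world_to_cam"]=T2
for nm,c,f,seeds in(("wrist",w,"w_cups",[(349,251),(335,128)]),("top",tc,"top0",[(363,250),(294,260)])):
    im=cv2.imread(f"pics/{f}.png").astype(int)
    m=((im.sum(2)<270)&(im[...,2]>im[...,0])).astype(np.uint8)
    m=cv2.morphologyEx(m,cv2.MORPH_CLOSE,np.ones((9,9)))
    n,l,s,ce=cv2.connectedComponentsWithStats(m)
    for (u,v),r in zip(seeds,(.045,.037)):
        k=l[v,u];cs,_=cv2.findContours((l==k).astype(np.uint8),0,1)
        h=cv2.convexHull(max(cs,key=len))[:,0]
        # body of a cup: silhouette of the cylinder z 0..0.038; fit centre
        from scipy.optimize import minimize
        def sil(x):
            a=np.linspace(0,6.283,60);P=[proj(c,[x[0]+r*np.cos(t),x[1]+r*np.sin(t),z]) for z in(0,.038) for t in a]
            return cv2.boundingRect(np.float32(P).reshape(-1,1,2)),np.float32(P)
        def cost(x):
            P=sil(x)[1];H=np.r_[P.min(0),P.max(0)];b=np.r_[h.min(0),h.max(0)+1];return ((H-b)**2).sum()
        x0=onz(c,(u,v),.03)[:2];res=minimize(cost,x0,method="Nelder-Mead");print(nm,s[k],res.x,res.fun)
```

```text
knob [ 0.4781 -0.3414  0.147 ]
wrist [ 316  217   67   69 3664] [ 0.5031 -0.0839] 2.1869040832389146
wrist [ 305   96   61   63 2978] [0.4832 0.0784] 0.06606888544047251
top [ 343  230   40   40 1225] [ 0.4997 -0.084 ] 0.16922308900393546
top [277 243  34  33 849] [0.4804 0.0772] 1.2219158615916967
```

Run:
```python
from h import *
np.set_printoptions(precision=4,suppress=True)
x,y=.476,-.341
ctrl.line_to([x,y,.20],QA,rate=.2)
print(ctrl.line_to([x,y,.093],rate=.1,stop_force=8))
ctrl.command_gripper(.03,25)
print(ctrl.get_opening(),ctrl.get_grip_force(),ctrl.get_tool_pos())
ctrl.line_to([x,y,.26],rate=.12)
c=ctrl.camera("wrist");save(c,"w_held");c=ctrl.camera("side");save(c,"s_held")
print(ctrl.get_opening(),ctrl.get_grip_force(),ctrl.get_wrist_force(),ctrl.get_ft_torque(),ctrl.get_time_s())
a=cv2.imread("pics/w_held.png");b=cv2.imread("pics/s_held.png")
cv2.imwrite("pics/v2.png",np.vstack([cv2.resize(i,(400,300),interpolation=3) for i in(a,b)]))
```

```text
False
0.04792068677145811 24.831443081748148 [ 0.476 -0.341  0.093]
0.04773105207327266 24.791110045916867 [ 0.9015 -0.3526 -2.1115] [ 0.0204 -0.0716  0.0065] 8.9333
```

View pics/v2.png

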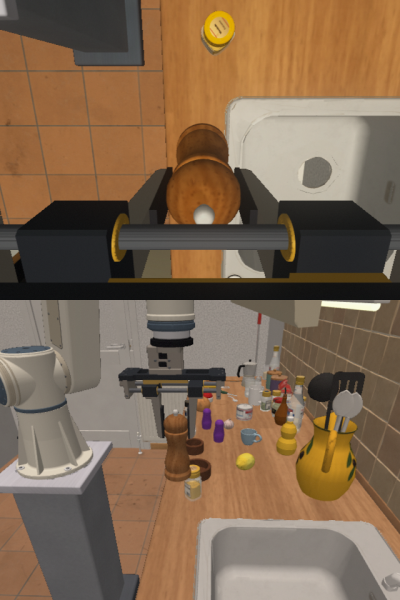

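The mill is held upright: the knob shows at wrist pixel (326,342), centred between the pads, and the side view has the body vertical. Place it.

Run:
```python
from h import *
np.set_printoptions(precision=4,suppress=True)
c=ctrl.camera("wrist");k=onz(c,(326,342),.314);print("knob",k)
x,y=.5015,-.084-np.clip(k[1]+.341,-.004,.004)
ctrl.line_to([x,y,.26],rate=.2)
print(ctrl.line_to([x,y,.155],rate=.15,stop_force=8))
print(ctrl.line_to([x,y,.102],rate=.04,stop_force=5),ctrl.get_tool_pos(),ctrl.get_wrist_force(),ctrl.get_opening())
c=ctrl.camera("side");save(c,"s_in");print(ctrl.get_time_s())
cv2.imwrite("pics/v3.png",cv2.resize(c["frame"][150:350,200:440,::-1],(720,600),interpolation=3))
```

```text
knob [ 0.4758 -0.3381  0.314 ]
False
True [ 0.5014 -0.0869  0.1029] [-0.134  -0.0137  3.6593] 0.04771623162789301
12.5333
```

View pics/v3.png

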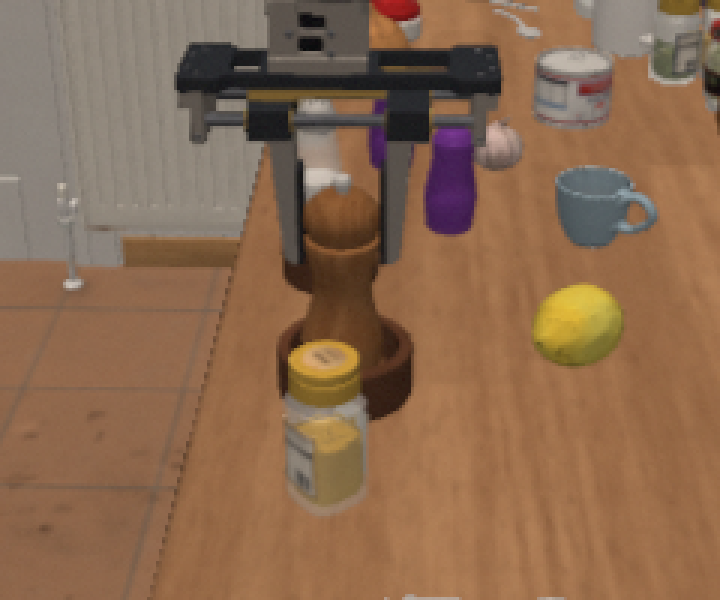

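The mill sits down in the larger cup at crop (340,330), TCP z 0.103, which is bottom level. Release it, then measure the shaker.

Run:
```python
from h import *
np.set_printoptions(precision=4,suppress=True)
ctrl.command_gripper(.092)
p=ctrl.get_tool_pos()
ctrl.line_to([p[0],p[1],.26],rate=.15)
ctrl.move_pose([.462,.219,.25],QA)
c=ctrl.camera("wrist");save(c,"w_salt")
for r in ctrl.pinpoint("salt_shaker","wrist")[:3]:print(round(r["p"],2),np.round(r["point"]),onz(c,r["point"],0))
for r in ctrl.recognise("salt_shaker","wrist")[:3]:print(round(r["p"],2),np.round(r["box"]))
for z in(0,.088):print(z,proj(c,[.462,.219,z]))
b=ctrl.camera("side");save(b,"s2");print(ctrl.get_time_s())
a=c["frame"][...,::-1]
cv2.imwrite("pics/v4.png",np.vstack([cv2.resize(a[80:305,170:470],(400,300),interpolation=3),cv2.resize(b["frame"][150:330,220:460,::-1],(400,300),interpolation=3)]))
```

```text
0.74 [381. 128.] [0.5229 0.2964 0.    ]
0.63 [325. 196.] [0.4625 0.2222 0.    ]
0.57 [424. 243.] [0.5781 0.167  0.    ]
0.84 [368. 106. 418. 151.]
0.74 [305. 179. 349. 224.]
0.59 [408. 225. 464. 275.]
0 [np.float64(324.9700018433852), np.float64(198.78717407005834)]
0.088 [np.float64(325.0043477649294), np.float64(215.18584696232853)]
15.8917
```

View pics/v4.png

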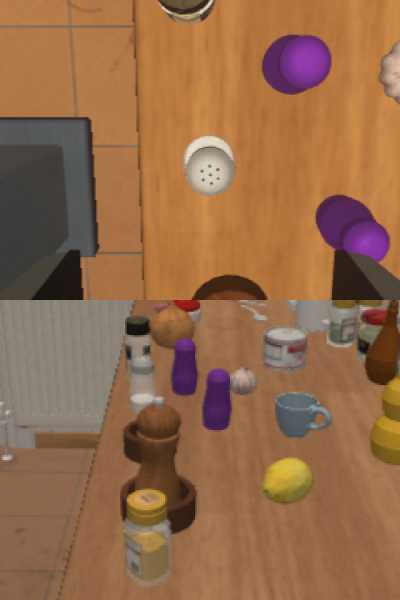

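The mill stands upright in its cup, side crop (158,470). The shaker cap is at wrist pixel (327,209), free of its neighbours. Grasp it.

Run:
```python
from h import *
np.set_printoptions(precision=4,suppress=True)
c=ctrl.camera("wrist");print("cap",onz(c,(327.5,209),.088))
x,y=.463,.222
ctrl.line_to([x,y,.15],rate=.15)
print(ctrl.line_to([x,y,.051],rate=.08,stop_force=8))
ctrl.command_gripper(.02,22)
print(ctrl.get_opening(),ctrl.get_grip_force(),ctrl.get_tool_pos())
ctrl.line_to([x,y,.17],rate=.1)
c=ctrl.camera("wrist");save(c,"w_h2");b=ctrl.camera("side");save(b,"s_h2")
print("expected cap px",proj(c,[x,y,.088+.119]))
print(ctrl.get_opening(),ctrl.get_grip_force(),ctrl.get_time_s())
cv2.imwrite("pics/v5.png",np.vstack([cv2.resize(c["frame"][160:460,120:520,::-1],(400,300)),cv2.resize(b["frame"][120:300,220:460,::-1],(400,300),interpolation=3)]))
```

```text
cap [0.4645 0.2245 0.088 ]
False
0.03446386579565285 21.709335727027792 [0.463  0.222  0.0509]
expected cap px [np.float64(326.83178391094293), np.float64(324.2293623245616)]
0.034344717075116785 21.683376341261464 20.4917
```

View pics/v5.png

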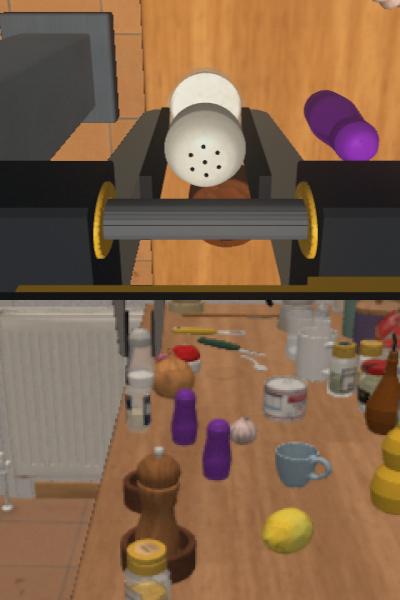

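The shaker is held upright, cap at about wrist pixel (325,320) against an expected (327,324). Place it.

Run:
```python
from h import *
np.set_printoptions(precision=4,suppress=True)
x,y=.482,.0765
ctrl.line_to([x,y,.17],rate=.15)
print(ctrl.line_to([x,y,.11],rate=.12,stop_force=8))
print(ctrl.line_to([x,y,.060],rate=.04,stop_force=5),ctrl.get_tool_pos(),ctrl.get_wrist_force())
if ctrl.get_tool_pos()[2]<.068:
    ctrl.command_gripper(.092)
    ctrl.line_to([x,y,.20],rate=.15)
    ctrl.line_to([.42,.0,.34],rate=.25)
b=ctrl.camera("side");w=ctrl.camera("wrist");print(ctrl.get_time_s())
cv2.imwrite("pics/v6.png",np.vstack([cv2.resize(w["frame"][40:340,120:520,::-1],(400,300)),cv2.resize(b["frame"][150:330,220:460,::-1],(400,300),interpolation=3)]))
```

```text
False
True [0.4819 0.0765 0.0608] [-0.4605  0.2189  6.228 ]
26.4
```

View pics/v6.png

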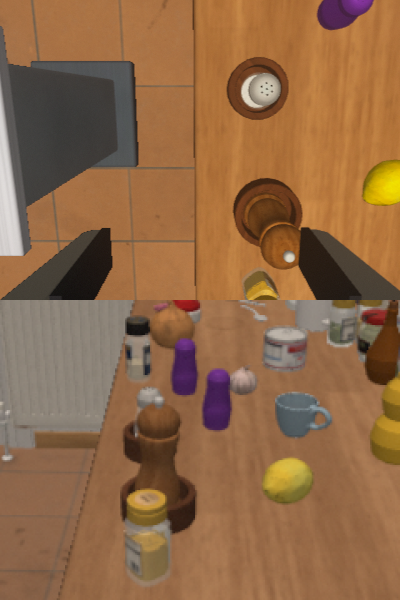

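Both are in: the shaker stands inside the smaller cup, wrist crop (262,90), and the mill stands in the larger cup at (270,215). Both are upright and the gripper is clear.

```bash
python3 -c "
from station import ctrl
print(ctrl.close_job())"
```

```text
the job is handed in; nothing more can be done
None
```

I put the pepper mill in the larger cup and the front-row glass salt shaker in the smaller cup, both upright and down on the bottom, and handed the job in after about 26 s of robot time.

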